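# Build the press stack on a small cheese

## Task

Set the small cheese up for pressing: put it in the middle of the draining stand, slip the hoop down over it onto the deck, put the follower into the hoop on the cheese with its pillar up, then the large weight on the pillar and last the small weight on the large one, in that order, each upright and centred on the one below. Lower each thing gently into place rather than dropping it, and let go of it all. Leave the jar, the bowl and the spatula where they are.

Things in the scene. Friction and masses are not known exactly. Their poses are not given: they have to be found in the camera images.
- stand: Draining stand: a fixed round stainless plate on three short rubber feet, 112 mm across, its flat top (the deck) 14 mm above the table and dotted with small dark drain holes. Origin at its centre at table level, z up. It does not move when pushed.
- cheese: Small firm round cheese, ivory, a plain cylinder 47 mm across and 30 mm high with rounded edges, about 60 g, standing flat. Origin at the centre of its underside, z up.
- hoop: Cheese hoop: a green plastic tube open at both ends, with tiny drain holes in its wall, 66 mm outside diameter, 56 mm inside, 50 mm high, about 50 g, standing on end. Origin at the centre of its lower end, z up along its axis.
- follower: Follower: green plastic, a disc 49 mm across and 10 mm thick with a chamfered lower edge, and on it a central round pillar 34 mm across with a flat top; 50 mm high in all, about 55 g. It stands on its disc, pillar up. Origin at the centre of its underside, z up. On the cheese in the hoop its pillar stands 30 mm above the hoop's rim.
- weight_large: Large press weight: a plain metal disc 60 mm across and 26 mm high, about 0.57 kg, lying flat. Origin at the centre of its underside, z up.
- weight_small: Small press weight: a plain metal disc 44 mm across and 24 mm high, about 0.28 kg, lying flat. Origin at the centre of its underside, z up.
- jar: Bystander among the press parts: a closed glass salt jar with a blue cap, 52 mm across and 66 mm high, loose. Origin at the centre of its underside.
- bowl: Bystander: a shallow metal bowl, 110 mm across and 45 mm high, loose, beside the work, to the robot's right. Origin at the centre of its underside.
- spatula: Bystander: a spatula 240 mm long, lying across the far edge of the work area, roughly along y, loose. Origin beneath its middle.
Things that resemble listed ones, but are neither listed nor needed, are in the scene too. What is shaped like the cheese but green or turquoise is not meant.

How it is judged:
By the outcome, as a careful person would: the job done as asked, in the order asked, and still so for the second after the job is handed in, with the robot touching nothing.
It also fails if it takes over 120 s, if anything falls off the work surface, if the arm or the gripper's body presses on something with over 40 N, if the wrist force passes 120 N, or if a joint passes its speed limit or range.

## Robot

A 6-joint arm with a two-finger parallel gripper is mounted at the origin on the work surface. World frame = base frame: x ahead of the robot, y to its left, z up, the work surface at z = 0. Lengths are in m, angles in rad, forces in N, time in s.
With the tool pointing down it reaches from about 0.325 to 0.775 m from the base axis. Payload 5.5 kg.
Tool frame: the origin (TCP) lies midway between the tips of the shut fingers; the grasp point (between the pads) lies 19 mm behind it; z points along the fingers, y is the line along which they close (so a half turn about z gives the same grasp; the last joint's range is limited). The gripper opens to 85 mm and grips with 20 to 120 N. Pads are 22 mm wide; open, the fingers measure 114 mm over their backs; the gripper's body (76 mm by 85 mm) begins 54 mm behind the grasp point. The pads swing forward as they close: fully open they stand 13 mm farther back than shut.
Start: joints at [-1.18, 0.091, 1.231, -0, 1.82, -0.057], TCP at [0.26, -0.541, 0.231] pointing down, gripper open.
Joint ranges: [-2.87, 2.87], [-0.86, 2.18], [0.17, 2.46], [-1.51, 4.65], [0.06, 2.69], [-2.65, 2.65]. Speed limits (rad/s): [2.57, 2.57, 3.01, 3.14, 3.14, 3.14].

## Interface

Orientations are given as a unit quaternion [w, x, y, z].
In Python, from workcell import r gives the robot as it stands. The module is installed in compiled form; this text tells all that it offers.
- The arm moves only by the tool move_arm, never from a script. Its arguments are lists of equal length, an entry for each row: "claw": the opening, from 0 (shut) to 1 (fully open); "travel": the shift along the tool's x, y, z in mm, a list of three; "yaw": the turn about the tool's z in degrees. A call has exactly 5 rows; each row shifts and turns the commanded pose from where the row before left it, along the tool's axes as they then stand; what a row does not reach is not made up. A row lasts 1/8 s, in which the tool goes at most 62.5 mm and 10.7 degrees, less where a joint would pass 70% of its speed; a pose out of reach is approached as far as the arm can. A call is refused whole if a number of a shift passes 62.5 or a number of a turn 10.7, either way. A call with a gripper value outside its range is refused whole. The fingers move at their own pace and stop on an object; "force" is the grip in N (left out, the last holds). Time passes only in rows, so rows that do not move let the fingers close, or fill a call up. It gives the time, the measured TCP pose, the force, the opening and the grip force at its end, in the units of the state.
- r.observe(): the state, without advancing time (a new reading comes with each control period).
- r.snapshot(name): name is "scene" or "top" or "wrist"; returns a dict with "color" (384x512x3 uint8, blue, green, red), "depth" (384x512 float32, m along the optical axis (not along the pixel's ray), 0 where there is no reading), "mtx" (3x3 intrinsics, pixels), "distortion" ([k1, k2, p1, p2, k3] as OpenCV has them; the pictures are not rectified), "position" and "rotation" of the camera in the world. Camera axes: x right, y down, z forward; pixel columns grow to the right and rows downward; lengths in m; the calibration is good to about 2 mm. A picture is of the moment at which its call begins.
- r.job_done(): hands the job in; it is judged then, once.
Trained networks look in the newest picture that a camera, given by its name, has taken for a name from the list of things; names that differ only in an ending like _2 or _b are one class to them, and where a whole thing is asked for, a point or a joint stands for the part that bears it (a point fixed in the world has none). Each returns a list of dicts, best first, with "p" (0 to 1); they miss things now and then, are a little off and sometimes report something else, mostly with a low value. They report only what shows in the picture. A call takes as long as a camera call. They do not tell look-alikes from the thing itself.
- r.cut_out(query, camera): "region" (384x512 bool, what is visible of it) and "box" ([left, top, right, bottom] in pixels, round what is visible of it).
- r.spot_point(query, camera): "point" ([column, row] in pixels: a listed point, or the origin of a listed thing).
The state is a dict: "clock": time; "qpos": joint angles; "qd": joint speeds; "joint_efforts": joint torques, N m; "tool_pos": TCP position; "eef_rot": TCP orientation; "contact_force": force on the tool from outside, world axes, zero at the start; "torque": the same for the moment, N m; "gripper_width": finger opening in m; "grasp_force": force on a finger pad.
Only numpy, scipy, OpenCV 4.12 (cv2) and the standard library are available. Lean on these libraries where they do the work, as an engineer would, in place of code of your own. Each camera call takes 0.05 s, during which the arm holds its last target. There are 200 camera calls.

## Working session

There is one attempt and no reset: what is moved stays moved. The work goes in short steps, Python scripts to look and compute and a tool call to move; the robot and the scene stay as the last step left them, time stands still between calls to the robot, and variables do not carry over. Pictures are saved under pics/ and viewed, at most 14 in all, crops included, and the job is handed in when it is done.

Besides the shell and the picture viewer there is one more tool, called after "Emit:" as name(argument=value, ...) on one line, values as JSON. move_arm: Moves the arm, as the interface text tells. Its arguments: {"type":"object","properties":{"claw":{"type":"array"},"travel":{"type":"array"},"yaw":{"type":"array"},"force":{"type":"number"}},"required":["claw","travel","yaw"]}

```bash
mkdir -p pics
cat > h.py <<'E'
import numpy as np, cv2, json
from workcell import r
def cloud(s):
    h,w=s["depth"].shape
    u,v=np.meshgrid(np.arange(w),np.arange(h))
    n=cv2.undistortPoints(np.stack([u,v],-1).reshape(-1,1,2).astype(np.float64),np.array(s["mtx"]),np.array(s["distortion"])).reshape(h,w,2)
    d=s["depth"]
    P=np.dstack([n[...,0]*d,n[...,1]*d,d])@np.array(s["rotation"]).T+np.array(s["position"])
    P[d<=0]=np.nan
    return P
def topfit(P,reg,tol=.004):
    q=P[reg]; q=q[~np.isnan(q[:,0])]
    if len(q)<10: return None
    zt=np.percentile(q[:,2],95); t=q[abs(q[:,2]-zt)<tol]
    c,rad=cv2.minEnclosingCircle(t[:,:2].astype(np.float32)*1000)
    return np.round([c[0],c[1],rad,zt*1000,len(t)],1)
E
python3 - <<'E'
from h import *
print(np.round(r.snapshot("top")["position"],3))
for cam in ["top","scene"]:
    s=r.snapshot(cam); cv2.imwrite(f"pics/{cam}0.png",cv2.resize(s["color"],(800,600)))
    P=cloud(s); np.save(cam+"P.npy",P); cv2.imwrite(cam+"c.png",s["color"])
    for n in "stand cheese hoop follower weight_large weight_small jar bowl spatula".split():
        for o in r.cut_out(n,cam):
            if o["p"]>.2: print(cam,n,round(o["p"],2),np.round(o["box"]),topfit(P,o["region"]))
o=r.observe();print(o["clock"],o["tool_pos"],o["eef_rot"],o["gripper_width"])
E
```

```text
[ 0.453 -0.057  1.02 ]Traceback (most recent call last):
  File "<stdin>", line 5, in <module>
  File "h.py", line 8, in cloud
    P=np.dstack([n[...,0]*d,n[...,1]*d,d])@np.array(s["rotation"]).T+np.array(s["position"])
      ~~~~~~~~~~~~~~~~~~~~~~~~~~~~~~~~~~~~^~~~~~~~~~~~~~~~~~~~~~~~~~
ValueError: matmul: Input operand 1 has a mismatch in its core dimension 0, with gufunc signature (n?,k),(k,m?)->(n?,m?) (size 4 is different from 3)
```

Rotation is a quaternion.

```bash
sed -i 's/^from workcell.*/from workcell import r\nfrom scipy.spatial.transform import Rotation as Ro/; s/np.array(s\["rotation"\]).T/Ro.from_quat(np.array(s["rotation"])[[1,2,3,0]]).as_matrix().T/' h.py
python3 - <<'E'
from h import *
for cam in ["top","scene"]:
    s=r.snapshot(cam); cv2.imwrite(f"pics/{cam}0.png",cv2.resize(s["color"],(800,600)))
    P=cloud(s); np.save(cam+"P.npy",P); cv2.imwrite(cam+"c.png",s["color"])
    for n in "stand cheese hoop follower weight_large weight_small jar bowl spatula".split():
        for o in r.cut_out(n,cam):
            if o["p"]>.2: print(cam,n,round(o["p"],2),np.round(o["box"]),topfit(P,o["region"]))
o=r.observe();print(o["clock"],o["tool_pos"],o["eef_rot"],o["gripper_width"])
E
```

```text
top stand 0.66 [ 79. 241. 125. 288.] [ 455.2  340.6   56.3   16.  1142. ]
top cheese 0.79 [116. 157. 134. 178.] [703.1 295.4  22.4  32.  159. ]
top cheese 0.65 [179. 192. 204. 210.] [614.7 119.3  22.1  32.  174. ]
top cheese 0.56 [108. 192. 126. 211.] [615.7 311.3  23.   31.6 185. ]
top cheese 0.55 [139. 188. 162. 207.] [625.4 223.1  22.8  31.4 201. ]
top hoop 0.81 [170. 249. 199. 277.] [457.7 124.4  32.6  51.2 139. ]
top follower 0.76 [352. 247. 371. 266.] [ 479.5 -315.    16.6   52.1  119. ]
top follower 0.35 [186.  90. 208. 181.] [853.7 122.2  59.7  19.5 232. ]
top weight_large 0.72 [220. 178. 248. 200.] [645.7   8.2  29.8  28.1 320. ]
top weight_large 0.66 [314. 179. 339. 201.] [ 642.6 -227.6   23.5   68.3  215. ]
top weight_small 0.54 [267. 260. 284. 280.] [445.7 -95.7  20.3  25.9 175. ]
top jar 0.59 [317. 182. 342. 203.] [ 642.2 -228.4   23.5   68.3  220. ]
top bowl 0.7 [396. 185. 440. 226.] [ 603.1 -446.2   55.    44.8  201. ]
top spatula 0.69 [184.  91. 208. 181.] [851.9 123.4  58.   19.5 227. ]
scene stand 0.81 [378. 233. 424. 270.] [458.9 343.1  57.4  16.3 983. ]
scene chee
[... 306 characters left out ...]
9. 218.] [461.9 126.3  32.5  50.4  89. ]
scene hoop 0.51 [226. 127. 242. 150.] [ 481.6 -313.2   18.    52.1   47. ]
scene follower 0.61 [229. 131. 242. 154.] [ 480.6 -312.6   17.8   51.9   39. ]
scene weight_small 0.74 [209. 237. 288. 300.] [856.8 120.4  59.4  20.6 230. ]
scene weight_small 0.71 [282. 165. 290. 177.] [448.6 -94.8  22.3  26.8  82. ]
scene jar 0.71 [202. 158. 220. 186.] [ 646.6 -228.    23.8   68.6  107. ]
scene bowl 0.88 [166. 125. 195. 149.] [ 606.6 -444.4   56.2   46.8   95. ]
scene spatula 0.64 [209. 238. 288. 300.] [856.8 120.4  59.4  20.6 230. ]
1.1 [ 0.25981145 -0.54084751  0.23127335] [-4.70706809e-06  9.75034031e-01  2.22055483e-01 -9.36060895e-06] 0.08541169515672158
```

View pics/top0.png

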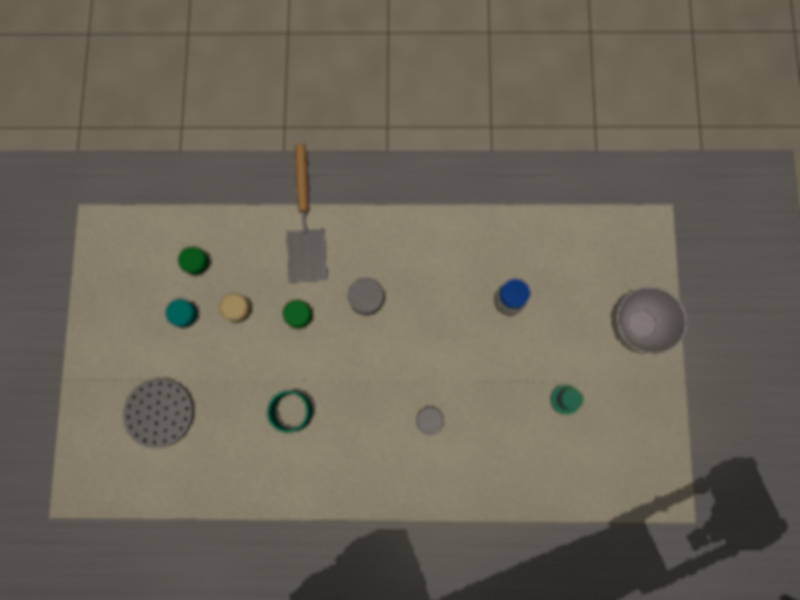

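View pics/scene0.png

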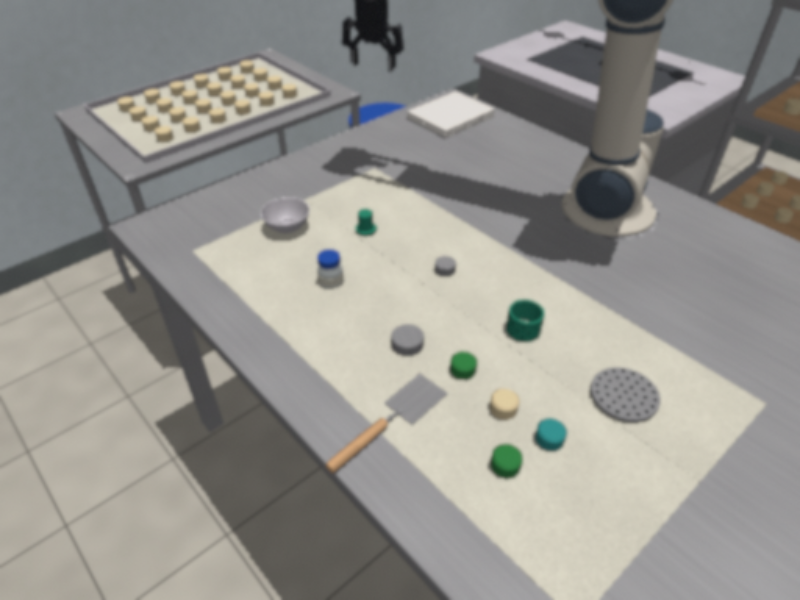

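Candidates for the cheese in the top picture (800x600): ivory (235,307), green (193,261), green (297,314) and turquoise (181,313). Only the ivory one fits. I also see the stand (158,412), hoop (290,411), large weight (366,296), small weight (430,420), follower (566,399), jar (514,295), bowl (650,320) and spatula (305,215). I'll check the ivory one in a crop and turn the tool to y = world x meanwhile.

```bash
python3 -c "
import cv2
c=cv2.imread('topc.png')[140:225,95:225]
cv2.imwrite('pics/crop1.png',cv2.resize(c,None,fx=5,fy=5,interpolation=cv2.INTER_CUBIC))
import cv2 as v
i=cv2.imread('topc.png')
for n,(x,y) in dict(ivory=(150,196),g1=(124,167),g2=(190,201),t=(116,200)).items(): print(n,i[y-3:y+4,x-3:x+4].mean((0,1)).round())
"
```

```text
ivory [ 92. 135. 156.]
g1 [27. 84. 11.]
g2 [33. 90. 18.]
t [88. 95.  0.]
```

Emit:
move_arm(claw=[1,1,1,1,1], travel=[[0,0,0],[0,0,0],[0,0,0],[0,0,0],[0,0,0]], yaw=[-10.7,-10.7,-10.7,-10.7,-10.7], force=35)

```text
clock: 1.72
tool_pos: [0.2598, -0.5409, 0.2313]
eef_rot: [0.0, 0.769, 0.64, -0.0]
contact_force: [0.8, -1.0, -0.3]
gripper_width: 0.0855
grasp_force: 0.0
```

View pics/crop1.png

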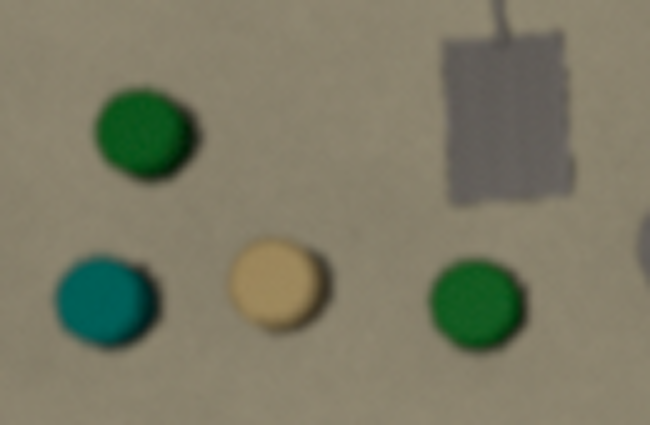

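The crop shows the ivory round at (277,283), clearly different from the green and turquoise ones. I'm going over it.

Emit:
move_arm(claw=[1,1,1,1,1], travel=[[0,0,0],[45,21.6,0],[45,21.6,0],[45,21.6,0],[45,21.6,0]], yaw=[-10.5,0,0,0,0])

```text
clock: 2.35
tool_pos: [0.3477, -0.3599, 0.2314]
eef_rot: [0.0, 0.709, 0.705, 0.0]
contact_force: [-0.3, 0.6, 0.7]
gripper_width: 0.0852
grasp_force: 0.0
```

Emit:
move_arm(claw=[1,1,1,1,1], travel=[[45,21.6,0],[45,21.6,0],[45,21.6,0],[45,21.6,0],[45,21.6,0]], yaw=[0,0,0,0,0])

```text
clock: 2.98
tool_pos: [0.4571, -0.1355, 0.2315]
eef_rot: [0.0, 0.709, 0.705, 0.0]
contact_force: [0.1, -0.6, 0.2]
gripper_width: 0.0851
grasp_force: 0.0
```

Emit:
move_arm(claw=[1,1,1,1,1], travel=[[45,21.6,0],[45,21.6,0],[45,21.6,0],[45,21.6,0],[45,21.6,0]], yaw=[0,0,0,0,0])

```text
clock: 3.6
tool_pos: [0.5665, 0.089, 0.2314]
eef_rot: [0.0, 0.709, 0.705, 0.0]
contact_force: [0.4, -1.0, 0.3]
gripper_width: 0.0856
grasp_force: 0.0
```

Emit:
move_arm(claw=[1,1,1,1,1], travel=[[45,21.6,0],[45,21.6,0],[45,21.6,0],[0,0,0],[0,0,0]], yaw=[0,0,0,0,0])

```text
clock: 4.22
tool_pos: [0.6315, 0.2218, 0.231]
eef_rot: [0.0, 0.709, 0.705, -0.0]
contact_force: [0.6, -0.3, 0.2]
gripper_width: 0.0853
grasp_force: 0.0
```

```bash
cat >> h.py <<'E'
def wlook(names,pic=None):
    o=r.observe(); tp=o["tool_pos"]; w,x,y,z=o["eef_rot"]
    print("t %.2f tcp %s phi %.2f tilt %.3f %.3f w %.1f"%(o["clock"],np.round(tp*1000,1),np.degrees(2*np.arctan2(y,x)),w,z,o["gripper_width"]*1000),np.round(o["contact_force"],1))
    s=r.snapshot("wrist"); P=cloud(s); print("cam",np.round(s["position"],3))
    if pic: cv2.imwrite(f"pics/{pic}.png",s["color"])
    for n in names:
        for c in r.cut_out(n,"wrist"):
            if c["p"]>.2: print(n,round(c["p"],2),np.round(c["box"]),topfit(P,c["region"]))
    return s,P
E
python3 - <<'E'
from h import *
wlook(["cheese","stand"],"w1")
E
```

```text
t 4.22 tcp [631.5 221.8 231. ] phi 89.67 tilt 0.000 -0.000 w 85.3 [ 0.6 -0.3  0.2]
cam [0.633 0.289 0.373]
cheese 0.7 [217.  47. 266.  92.] [ 618.3  313.7   23.1   31.2 1673. ]
cheese 0.69 [305.  62. 352. 109.] [ 706.6  298.8   23.6   31.  1647. ]
cheese 0.66 [225. 224. 259. 269.] [ 617.3  122.6   23.4   30.8 1132. ]
cheese 0.61 [230. 134. 271. 180.] [ 627.9  225.5   23.2   30.9 1402. ]
stand 0.68 [ 31.   0. 138.  99.] [ 456.9  343.6   56.5   15.5 8716. ]
```

View pics/w1.png

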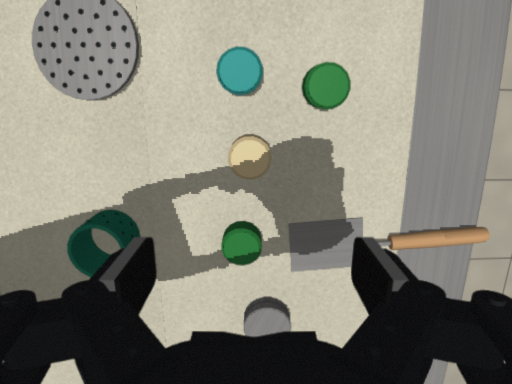

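The wrist view shows the ivory cheese at (250,157), clear of its neighbours. I'm descending 230 mm and gripping.

Emit:
move_arm(claw=[1,1,1,1,1], travel=[[3.7,-3.6,20],[0,0,55],[0,0,55],[0,0,50],[0,0,30]], yaw=[0,0,0,0,0])

```text
clock: 5.0
tool_pos: [0.6265, 0.2241, 0.0185]
eef_rot: [-0.001, 0.71, 0.704, -0.001]
contact_force: [0.8, 0.1, -0.4]
gripper_width: 0.0852
grasp_force: 0.0
```

Emit:
move_arm(claw=[1,1,1,0.3,0.3], travel=[[0,0,15],[0,0,4.5],[0,0,0],[0,0,0],[0,0,0]], yaw=[0,0,0,0,0])

```text
clock: 5.62
tool_pos: [0.6287, 0.2259, 0.0031]
eef_rot: [0.0, 0.709, 0.705, 0.001]
contact_force: [0.2, -0.2, -0.5]
gripper_width: 0.0515
grasp_force: 0.0
```

Emit:
move_arm(claw=[0.3,0.3,0.3,0.3,0.3], travel=[[0,0,0],[0,0,0],[0,0,0],[0,0,0],[0,0,0]], yaw=[0,0,0,0,0])

```text
clock: 6.25
tool_pos: [0.6287, 0.2259, 0.0032]
eef_rot: [0.0, 0.709, 0.705, 0.001]
contact_force: [-0.5, -0.5, 5.3]
gripper_width: 0.0461
grasp_force: 36.3
```

Emit:
move_arm(claw=[0.3,0.3,0.3,0.3,0.3], travel=[[0,0,-20],[0,0,-50],[29.5,-42.8,0],[29.5,-42.8,0],[29.5,-42.8,0]], yaw=[0,0,0,0,0])

```text
clock: 6.88
tool_pos: [0.4989, 0.3156, 0.0728]
eef_rot: [0.0, 0.709, 0.705, 0.0]
contact_force: [-0.3, 1.0, -0.7]
gripper_width: 0.0459
grasp_force: 36.2
```

Emit:
move_arm(claw=[0.3,0.3,0.3,0.3,0.3], travel=[[29.5,-42.8,0],[0,0,0],[0,0,0],[0,0,0],[0,0,0]], yaw=[0,0,0,0,0])

```text
clock: 7.5
tool_pos: [0.4583, 0.3439, 0.0717]
eef_rot: [0.0, 0.71, 0.704, -0.0]
contact_force: [-0.5, -0.6, -1.2]
gripper_width: 0.0456
grasp_force: 36.2
```

Run:
```python
from h import *
s,P=wlook(["stand","cheese","hoop"],"w2")
np.save("w2P.npy",P)
```

```text
t 7.50 tcp [458.3 343.9  71.7] phi 89.56 tilt 0.000 -0.000 w 45.6 [-0.5 -0.6 -1.2]
cam [0.46  0.411 0.214]
stand 0.57 [161. 115. 336. 239.] [  456.5   343.5    56.1    15.  14437. ]
cheese 0.87 [447. 205. 512. 283.] [ 616.9  313.9   23.2   30.5 2330. ]
cheese 0.8 [201. 197. 308. 319.] [ 458.7  343.7   23.5   99.2 9038. ]
```

View pics/w2.png

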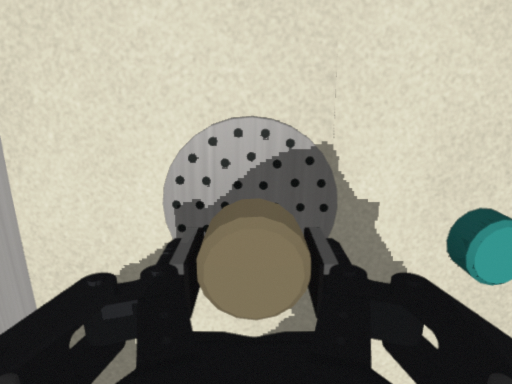

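The cheese is held at (458.7,343.7) and the stand is at (456.5,343.5), so I correct by -2 mm in x and lower gently.

Emit:
move_arm(claw=[0.3,0.3,0.3,0.3,0.3], travel=[[0,-2,20],[0,0,18],[0,0,8],[0,0,3],[0,0,2]], yaw=[0,0,0,0,0])

```text
clock: 8.32
tool_pos: [0.4557, 0.3449, 0.0209]
eef_rot: [0.0, 0.709, 0.705, 0.0]
contact_force: [-0.2, -1.0, -0.4]
gripper_width: 0.0461
grasp_force: 36.2
```

Emit:
move_arm(claw=[0.3,0.3,0.3,0.3,0.3], travel=[[0,0,1],[0,0,1],[0,0,0.5],[0,0,0],[0,0,0]], yaw=[0,0,0,0,0])

```text
clock: 8.95
tool_pos: [0.4555, 0.3447, 0.0184]
eef_rot: [0.0, 0.709, 0.705, 0.0]
contact_force: [0.1, 0.6, 0.0]
gripper_width: 0.0456
grasp_force: 36.2
```

Emit:
move_arm(claw=[0.3,0.3,0.3,0.3,0.3], travel=[[0,0,0.5],[0,0,0.5],[0,0,0.2],[0,0,0],[0,0,0]], yaw=[0,0,0,0,0])

```text
clock: 9.57
tool_pos: [0.4555, 0.3447, 0.0172]
eef_rot: [0.0, 0.709, 0.705, 0.0]
contact_force: [-0.3, -0.1, 1.6]
gripper_width: 0.0455
grasp_force: 36.4
```

Emit:
move_arm(claw=[0.6,0.7,0.9,1,1], travel=[[0,0,0],[0,0,0],[0,0,0],[0,0,0],[0,0,-20]], yaw=[0,0,0,0,0])

```text
clock: 10.2
tool_pos: [0.4544, 0.3439, 0.0358]
eef_rot: [-0.0, 0.709, 0.705, -0.002]
contact_force: [0.2, -0.4, -0.2]
gripper_width: 0.0855
grasp_force: 0.0
```

Emit:
move_arm(claw=[1,1,1,1,1], travel=[[0,0,-50],[0,0,-60],[0,0,-30],[0,0,0],[0,0,0]], yaw=[0,0,0,0,0])

```text
clock: 10.82
tool_pos: [0.4552, 0.3445, 0.1766]
eef_rot: [-0.0, 0.709, 0.705, -0.0]
contact_force: [-0.9, 0.0, 0.2]
gripper_width: 0.0852
grasp_force: 0.0
```

Run:
```python
from h import *
wlook(["stand","cheese","hoop"])
```

```text
t 10.82 tcp [455.2 344.5 176.6] phi 89.66 tilt -0.000 -0.000 w 85.2 [-0.9  0.   0.2]
cam [0.456 0.412 0.319]
stand 0.62 [195. 109. 314. 227.] [ 456.7  343.5   56.2   15.1 8357. ]
cheese 0.95 [393. 177. 454. 226.] [ 617.9  314.2   23.5   30.7 1654. ]
cheese 0.91 [229. 146. 278. 203.] [ 456.   344.4   23.1   44.8 2087. ]
cheese 0.7 [476. 189. 512. 239.] [703.4 298.2  23.   30.4 767. ]
hoop 0.56 [238. 325. 277. 337.] [458.4 157.7  13.4  14.6  69. ]
```

The cheese sits at (456.0,344.4) against the stand's (456.7,343.5), which is good. Next is the hoop.

Emit:
move_arm(claw=[1,1,1,1,1], travel=[[-54.5,1.2,-12],[-54.5,1.2,-12],[-54.5,1.2,0],[-54.5,1.2,0],[0,0,0]], yaw=[0,0,0,0,0])

```text
clock: 11.65
tool_pos: [0.4589, 0.1236, 0.2005]
eef_rot: [0.0, 0.711, 0.703, -0.001]
contact_force: [0.9, 1.1, 0.3]
gripper_width: 0.0856
grasp_force: 0.0
```

Emit:
move_arm(claw=[1,1,1,1,1], travel=[[0,0,0],[0,0,0],[0,0,0],[0,0,0],[0,0,0]], yaw=[0,0,0,0,0])

```text
clock: 12.28
tool_pos: [0.459, 0.127, 0.2011]
eef_rot: [-0.0, 0.709, 0.705, -0.0]
contact_force: [-0.3, 0.7, 0.7]
gripper_width: 0.0852
grasp_force: 0.0
```

Run:
```python
from h import *
wlook(["cheese","hoop"])
```

```text
t 12.28 tcp [459.  127.  201.1] phi 89.70 tilt -0.000 -0.000 w 85.2 [-0.3  0.7  0.7]
cam [0.46  0.194 0.344]
cheese 0.76 [382. 149. 434. 194.] [ 616.   122.2   23.1   30.7 1543. ]
cheese 0.75 [489.   1. 511.  14.] [694.1 279.6   4.6  25.   36. ]
hoop 0.92 [219. 134. 290. 207.] [ 459.6  127.5   32.8   50.5 1105. ]
```

Emit:
move_arm(claw=[1,1,1,1,1], travel=[[0.4,0,30],[0,0,55],[0,0,55],[0,0,32],[0,0,12]], yaw=[0,0,0,0,0], force=30)

```text
clock: 13.05
tool_pos: [0.4576, 0.1267, 0.0147]
eef_rot: [-0.001, 0.709, 0.705, -0.002]
contact_force: [0.4, 0.3, -0.3]
gripper_width: 0.0851
grasp_force: 0.0
```

Emit:
move_arm(claw=[1,1,0.6,0.6,0.6], travel=[[0,0,3],[0,0,0],[0,0,0],[0,0,0],[0,0,0]], yaw=[0,0,0,0,0])

```text
clock: 13.68
tool_pos: [0.4602, 0.1273, 0.0159]
eef_rot: [0.001, 0.709, 0.705, 0.001]
contact_force: [-0.3, -0.6, 7.2]
gripper_width: 0.0644
grasp_force: 33.8
```

Emit:
move_arm(claw=[0.6,0.6,0.6,0.6,0.6], travel=[[0,0,0],[0,0,-10],[0,0,-30],[0,0,-50],[0,0,0]], yaw=[0,0,0,0,0])

```text
clock: 14.3
tool_pos: [0.4614, 0.1276, 0.1094]
eef_rot: [0.002, 0.709, 0.705, 0.004]
contact_force: [1.2, -1.0, -0.8]
gripper_width: 0.065
grasp_force: 33.4
```

Emit:
move_arm(claw=[0.6,0.6,0.6,0.6,0.6], travel=[[45,-0.8,0],[55,-0.8,0],[55,-0.8,0],[45,-0.8,0],[17,0,0]], yaw=[0,0,0,0,0])

```text
clock: 14.92
tool_pos: [0.4561, 0.346, 0.1029]
eef_rot: [-0.0, 0.708, 0.706, -0.001]
contact_force: [-0.9, 0.2, -0.7]
gripper_width: 0.0644
grasp_force: 33.4
```

Emit:
move_arm(claw=[0.6,0.6,0.6,0.6,0.6], travel=[[0,0,0],[0,0,0],[0,0,0],[0,0,0],[0,0,0]], yaw=[0,0,0,0,0])

```text
clock: 15.55
tool_pos: [0.4573, 0.3437, 0.1043]
eef_rot: [0.0, 0.709, 0.705, 0.0]
contact_force: [0.2, 0.2, -0.2]
gripper_width: 0.0639
grasp_force: 33.4
```

Run:
```python
from h import *
wlook(["cheese","hoop","stand"],"w3")
```

```text
t 15.55 tcp [457.3 343.7 104.3] phi 89.62 tilt 0.000 0.000 w 63.9 [ 0.2  0.2 -0.2]
cam [0.458 0.411 0.247]
cheese 0.91 [223. 162. 280. 235.] [456.2 344.3  23.2  44.9 939. ]
cheese 0.82 [427. 194. 504. 264.] [ 617.4  314.2   23.2   30.6 2588. ]
cheese 0.7 [164. 168. 343. 336.] [ 457.8  343.8   33.   138.5 5263. ]
hoop 0.78 [166. 170. 341. 340.] [ 457.1  343.4   33.4  138.5 5308. ]
stand 0.96 [177. 113. 327. 258.] [  456.5   343.3    56.2    15.  11086. ]
```

View pics/w3.png

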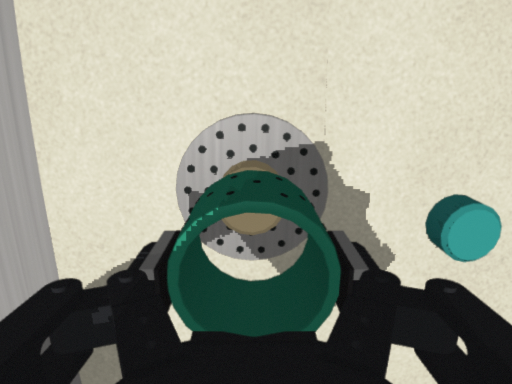

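The hoop is held upright over the cheese, within about 1 mm. I'm lowering it.

Emit:
move_arm(claw=[0.6,0.6,0.6,0.6,0.6], travel=[[0.4,-0.9,20],[0,0,12],[0,0,0],[0,0,10],[0,0,10]], yaw=[0,0,0,0,0])

```text
clock: 16.38
tool_pos: [0.4564, 0.3446, 0.0518]
eef_rot: [0.0, 0.709, 0.705, 0.0]
contact_force: [-0.0, -0.0, -0.6]
gripper_width: 0.0645
grasp_force: 33.4
```

Emit:
move_arm(claw=[0.6,0.6,0.6,0.6,0.6], travel=[[0,0,8],[0,0,8],[0,0,3],[0,0,1.5],[0,0,0]], yaw=[0,0,0,0,0])

```text
clock: 17.0
tool_pos: [0.4563, 0.3446, 0.0318]
eef_rot: [0.0, 0.709, 0.705, 0.0]
contact_force: [-0.4, -0.3, 0.0]
gripper_width: 0.0642
grasp_force: 33.4
```

Emit:
move_arm(claw=[0.6,0.6,0.6,0.6,0.6], travel=[[0,0,0.5],[0,0,0.5],[0,0,0.5],[0,0,0.3],[0,0,0]], yaw=[0,0,0,0,0])

```text
clock: 17.62
tool_pos: [0.4562, 0.3445, 0.03]
eef_rot: [0.0, 0.709, 0.705, 0.0]
contact_force: [0.1, 0.4, 1.0]
gripper_width: 0.0641
grasp_force: 33.6
```

Emit:
move_arm(claw=[0.6,0.6,0.6,0.6,0.6], travel=[[0,0,0.3],[0,0,0.3],[0,0,0],[0,0,0],[0,0,0]], yaw=[0,0,0,0,0])

```text
clock: 18.25
tool_pos: [0.4562, 0.3445, 0.03]
eef_rot: [0.0, 0.709, 0.705, 0.0]
contact_force: [-2.1, -0.8, 5.5]
gripper_width: 0.0642
grasp_force: 34.0
```

Emit:
move_arm(claw=[0.85,0.9,1,1,1], travel=[[0,0,0],[0,0,0],[0,0,0],[0,0,0],[0,0,-20]], yaw=[0,0,0,0,0])

```text
clock: 18.88
tool_pos: [0.4551, 0.3437, 0.0478]
eef_rot: [-0.0, 0.709, 0.705, -0.002]
contact_force: [0.2, 0.3, -0.1]
gripper_width: 0.0856
grasp_force: 0.0
```

Emit:
move_arm(claw=[1,1,1,1,1], travel=[[0,0,-50],[0,0,-55],[0,0,-40],[0,0,0],[0,0,0]], yaw=[0,0,0,0,0])

```text
clock: 19.5
tool_pos: [0.4562, 0.3444, 0.1946]
eef_rot: [0.0, 0.709, 0.705, 0.0]
contact_force: [0.6, 0.9, -1.4]
gripper_width: 0.0858
grasp_force: 0.0
```

Run:
```python
from h import *
wlook(["cheese","hoop","stand"],"w4")
```

```text
t 19.50 tcp [456.2 344.4 194.6] phi 89.66 tilt 0.000 0.000 w 85.8 [ 0.6  0.9 -1.4]
cam [0.457 0.411 0.337]
cheese 0.96 [464. 185. 512. 232.] [ 706.1  298.8   23.4   30.5 1204. ]
cheese 0.8 [229. 147. 277. 198.] [ 456.1  344.4   23.1   44.9 1855. ]
cheese 0.62 [386. 168. 439. 222.] [ 617.7  313.9   23.3   30.7 1517. ]
hoop 0.92 [214. 132. 292. 216.] [ 456.7  344.5   32.9   64.5 1315. ]
stand 0.94 [196. 110. 310. 218.] [ 456.7  343.7   56.1   15.2 4899. ]
```

View pics/w4.png

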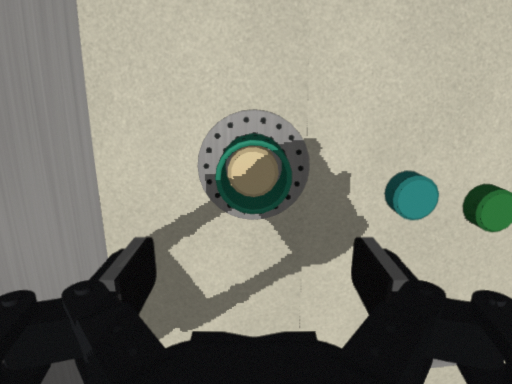

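The hoop sits flat on the deck (rim 64.5) around the cheese, concentric within 1 mm. Next is the follower.

Emit:
move_arm(claw=[1,1,1,1,1], travel=[[-50,2,0],[-55,2,0],[-55,2,0],[-55,2,0],[-55,2,0]], yaw=[0,0,0,0,0])

```text
clock: 20.32
tool_pos: [0.464, 0.0727, 0.1933]
eef_rot: [-0.0, 0.709, 0.705, -0.0]
contact_force: [-0.3, -1.2, -0.0]
gripper_width: 0.0851
grasp_force: 0.0
```

Emit:
move_arm(claw=[1,1,1,1,1], travel=[[-55,2,0],[-55,2,0],[-55,2,0],[-55,2,0],[-55,2,0]], yaw=[0,0,0,0,0])

```text
clock: 20.95
tool_pos: [0.4724, -0.2023, 0.1933]
eef_rot: [-0.001, 0.709, 0.705, -0.0]
contact_force: [0.1, 0.4, 0.7]
gripper_width: 0.0857
grasp_force: 0.0
```

Emit:
move_arm(claw=[1,1,1,1,1], travel=[[-55,2,0],[-55,2,0],[-2,1,0],[0,0,0],[0,0,0]], yaw=[0,0,0,0,0])

```text
clock: 21.58
tool_pos: [0.4775, -0.3114, 0.1942]
eef_rot: [-0.0, 0.709, 0.706, 0.0]
contact_force: [0.5, 0.3, -0.3]
gripper_width: 0.0851
grasp_force: 0.0
```

Run:
```python
from h import *
wlook(["follower"])
```

```text
t 21.57 tcp [ 477.5 -311.4  194.2] phi 89.74 tilt -0.000 0.000 w 85.1 [ 0.5  0.3 -0.3]
cam [ 0.478 -0.245  0.337]
follower 0.89 [234. 141. 280. 195.] [ 480.5 -313.5   17.    50.8 1077. ]
```

Emit:
move_arm(claw=[1,1,1,1,1], travel=[[-2,2.5,30],[0,0,50],[0,0,50],[0,0,30],[0,0,10]], yaw=[0,0,0,0,0], force=35)

```text
clock: 22.3
tool_pos: [0.4789, -0.313, 0.022]
eef_rot: [-0.002, 0.709, 0.705, -0.0]
contact_force: [0.3, 0.3, 1.0]
gripper_width: 0.0856
grasp_force: 0.0
```

Emit:
move_arm(claw=[1,1,0.2,0.2,0.2], travel=[[0,0,2],[0,0,0],[0,0,0],[0,0,0],[0,0,0]], yaw=[0,0,0,0,0])

```text
clock: 22.92
tool_pos: [0.4799, -0.3148, 0.0226]
eef_rot: [0.0, 0.709, 0.705, 0.0]
contact_force: [-0.1, -0.5, 23.5]
gripper_width: 0.0324
grasp_force: 33.1
```

Emit:
move_arm(claw=[0.2,0.2,0.2,0.2,0.2], travel=[[0,0,0],[0,0,0],[0,0,0],[0,0,0],[0,0,0]], yaw=[0,0,0,0,0])

```text
clock: 23.55
tool_pos: [0.48, -0.3149, 0.0227]
eef_rot: [0.0, 0.709, 0.705, 0.0]
contact_force: [-0.2, -0.6, 5.8]
gripper_width: 0.0322
grasp_force: 35.1
```

Emit:
move_arm(claw=[0.2,0.2,0.2,0.2,0.2], travel=[[0,0,-10],[0,0,-40],[0,0,-50],[20,-1,-15],[45,-2,0]], yaw=[0,0,0,0,0])

```text
clock: 24.18
tool_pos: [0.4773, -0.2496, 0.1383]
eef_rot: [0.001, 0.71, 0.704, 0.0]
contact_force: [1.2, 1.1, 0.2]
gripper_width: 0.0326
grasp_force: 34.9
```

Emit:
move_arm(claw=[0.2,0.2,0.2,0.2,0.2], travel=[[55,-2,0],[55,-2,0],[55,-2,0],[55,-2,0],[55,-2,0]], yaw=[0,0,0,0,0])

```text
clock: 24.8
tool_pos: [0.4674, 0.0277, 0.1359]
eef_rot: [-0.001, 0.709, 0.705, -0.001]
contact_force: [0.7, 0.1, 0.2]
gripper_width: 0.0321
grasp_force: 34.9
```

Emit:
move_arm(claw=[0.2,0.2,0.2,0.2,0.2], travel=[[55,-2,0],[55,-2,0],[55,-2,0],[55,-2,0],[55,-2,0]], yaw=[0,0,0,0,0])

```text
clock: 25.42
tool_pos: [0.4589, 0.3023, 0.1359]
eef_rot: [-0.0, 0.709, 0.705, -0.001]
contact_force: [1.3, 0.4, -0.9]
gripper_width: 0.0325
grasp_force: 34.9
```

Emit:
move_arm(claw=[0.2,0.2,0.2,0.2,0.2], travel=[[35,-1,0],[8,0,0],[0,0,0],[0,0,0],[0,0,0]], yaw=[0,0,0,0,0])

```text
clock: 26.05
tool_pos: [0.4599, 0.3424, 0.1373]
eef_rot: [0.0, 0.71, 0.704, 0.0]
contact_force: [0.5, -0.5, -0.9]
gripper_width: 0.0328
grasp_force: 34.9
```

Run:
```python
from h import *
wlook(["hoop","follower","stand"],"w5")
```

```text
t 26.05 tcp [459.9 342.4 137.3] phi 89.57 tilt 0.000 0.000 w 32.8 [ 0.5 -0.5 -0.9]
cam [0.461 0.409 0.28 ]
hoop 0.69 [200. 138. 297. 214.] [ 456.7  344.7   32.7   64.6 1203. ]
follower 0.65 [205. 182. 303. 304.] [ 460.7  343.8   17.3  165.2 5195. ]
stand 0.56 [182. 110. 316. 223.] [ 456.6  343.7   56.    15.  5994. ]
```

View pics/w5.png

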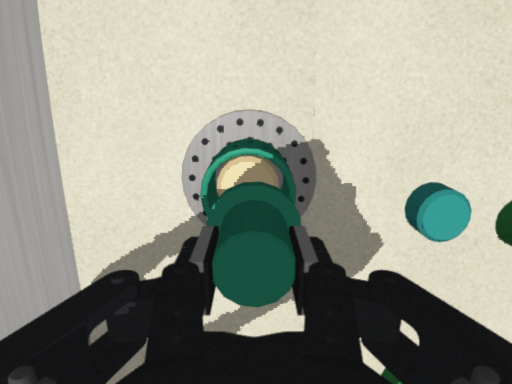

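The follower is held upright, 4 mm off in x. I'm correcting that and lowering it to just above the rim to check.

Emit:
move_arm(claw=[0.2,0.2,0.2,0.2,0.2], travel=[[0.8,-4.2,15],[0,0,20],[0,0,8],[0,0,0],[0,0,0]], yaw=[0,0,0,0,0])

```text
clock: 26.88
tool_pos: [0.4557, 0.3445, 0.0946]
eef_rot: [0.0, 0.709, 0.705, 0.0]
contact_force: [-0.4, 0.2, -0.1]
gripper_width: 0.0322
grasp_force: 34.9
```

Run:
```python
from h import *
wlook(["hoop","follower","stand"])
```

```text
t 26.88 tcp [455.7 344.5  94.6] phi 89.66 tilt 0.000 0.000 w 32.2 [-0.4  0.2 -0.1]
cam [0.457 0.411 0.237]
hoop 0.72 [196. 150. 313. 235.] [ 456.9  344.5   32.9   64.5 1705. ]
hoop 0.67 [206. 182. 302. 304.] [ 456.3  345.6   17.3  122.5 5170. ]
follower 0.57 [204. 183. 305. 306.] [ 456.3  345.7   17.2  122.5 5163. ]
stand 0.79 [174. 114. 333. 237.] [ 456.6  343.5   56.2   15.  8021. ]
```

Emit:
move_arm(claw=[0.2,0.2,0.2,0.2,0.2], travel=[[-1.1,0.2,4],[0,0,7],[0,0,7],[0,0,5],[0,0,2]], yaw=[0,0,0,0,0])

```text
clock: 27.7
tool_pos: [0.4554, 0.343, 0.0685]
eef_rot: [-0.0, 0.709, 0.705, -0.0]
contact_force: [-0.3, 0.2, -0.8]
gripper_width: 0.0323
grasp_force: 34.9
```

Emit:
move_arm(claw=[0.2,0.2,0.2,0.2,0.2], travel=[[0,0,1],[0,0,0.7],[0,0,0.5],[0,0,0],[0,0,0]], yaw=[0,0,0,0,0])

```text
clock: 28.32
tool_pos: [0.4557, 0.3432, 0.0671]
eef_rot: [0.0, 0.709, 0.705, 0.0]
contact_force: [-0.2, -0.9, -0.3]
gripper_width: 0.0321
grasp_force: 34.9
```

Emit:
move_arm(claw=[0.2,0.2,0.2,0.2,0.2], travel=[[0,0,0.3],[0,0,0.3],[0,0,0.3],[0,0,0],[0,0,0]], yaw=[0,0,0,0,0])

```text
clock: 28.95
tool_pos: [0.4558, 0.3433, 0.0667]
eef_rot: [0.0, 0.709, 0.705, 0.0]
contact_force: [-1.6, -1.7, 5.2]
gripper_width: 0.0323
grasp_force: 35.4
```

Emit:
move_arm(claw=[0.5,0.6,0.8,1,1], travel=[[0,0,0],[0,0,0],[0,0,0],[0,0,0],[0,0,-20]], yaw=[0,0,0,0,0])

```text
clock: 29.58
tool_pos: [0.4547, 0.3425, 0.0847]
eef_rot: [-0.0, 0.709, 0.705, -0.002]
contact_force: [-0.5, -0.1, -0.0]
gripper_width: 0.0853
grasp_force: 0.0
```

Emit:
move_arm(claw=[1,1,1,1,1], travel=[[0,0,-50],[0,0,-50],[0,0,-30],[0,0,0],[0,0,0]], yaw=[0,0,0,0,0])

```text
clock: 30.2
tool_pos: [0.4555, 0.3431, 0.2157]
eef_rot: [-0.0, 0.709, 0.705, -0.0]
contact_force: [-0.2, -0.1, -1.0]
gripper_width: 0.0851
grasp_force: 0.0
```

Run:
```python
from h import *
wlook(["hoop","follower","stand"],"w6")
```

```text
t 30.20 tcp [455.5 343.1 215.7] phi 89.66 tilt -0.000 -0.000 w 85.1 [-0.2 -0.1 -1. ]
cam [0.457 0.41  0.358]
hoop 0.77 [218. 130. 290. 207.] [ 456.8  344.3   33.    64.7 1092. ]
follower 0.77 [226. 143. 283. 197.] [ 456.6  344.9   16.9   94.7 1234. ]
stand 0.91 [200. 108. 308. 211.] [ 456.7  343.9   56.    15.1 4306. ]
stand 0.22 [242. 139. 268. 147.] [454.7 364.4  11.8  33.8  10. ]
```

View pics/w6.png

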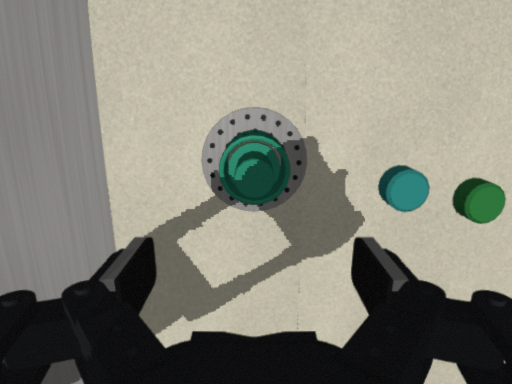

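The follower is seated in the hoop (pillar top 94.7 at (456.6,344.9)). Now the large weight.

Emit:
move_arm(claw=[1,1,1,1,1], travel=[[-41.6,24.1,0],[-41.6,24.1,0],[-41.6,24.1,0],[-41.6,24.1,0],[-41.6,24.1,0]], yaw=[0,0,0,0,0])

```text
clock: 31.02
tool_pos: [0.5753, 0.133, 0.2151]
eef_rot: [-0.0, 0.709, 0.705, -0.001]
contact_force: [1.0, 0.7, 0.0]
gripper_width: 0.0857
grasp_force: 0.0
```

Emit:
move_arm(claw=[1,1,1,1,1], travel=[[-41.6,24.1,0],[-41.6,24.1,0],[-41.6,24.1,0],[0,0,0],[0,0,0]], yaw=[0,0,0,0,0])

```text
clock: 31.65
tool_pos: [0.6461, 0.0095, 0.2151]
eef_rot: [-0.001, 0.709, 0.705, -0.0]
contact_force: [-0.2, -0.5, 0.7]
gripper_width: 0.0852
grasp_force: 0.0
```

Run:
```python
from h import *
wlook(["weight_large","weight_small","cheese","spatula"])
```

```text
t 31.65 tcp [646.1   9.5 215.1] phi 89.64 tilt -0.001 -0.000 w 85.2 [-0.2 -0.5  0.7]
cam [0.647 0.076 0.358]
weight_large 0.68 [226. 132. 278. 192.] [ 647.7   10.3   30.    27.  2612. ]
weight_small 0.84 [ 55. 229. 109. 273.] [ 446.3  -94.2   22.6   24.9 1017. ]
cheese 0.88 [199.  23. 249.  77.] [ 617.2  121.9   23.5   31.1 1896. ]
spatula 0.74 [278.  23. 512.  97.] [ 850.5  120.4   56.1   19.2 1762. ]
```

Emit:
move_arm(claw=[1,1,1,1,1], travel=[[0.5,1,30],[0,0,55],[0,0,55],[0,0,45],[0,0,20]], yaw=[0,0,0,0,0], force=70)

```text
clock: 32.52
tool_pos: [0.6455, 0.0105, 0.0077]
eef_rot: [-0.002, 0.709, 0.705, -0.002]
contact_force: [-0.5, -0.7, -1.0]
gripper_width: 0.0854
grasp_force: 0.0
```

Emit:
move_arm(claw=[1,1,1,0.55,0.55], travel=[[0,0,7],[0,0,3],[0,0,0],[0,0,0],[0,0,0]], yaw=[0,0,0,0,0])

```text
clock: 33.15
tool_pos: [0.6482, 0.0097, 0.0032]
eef_rot: [0.001, 0.709, 0.705, 0.001]
contact_force: [0.6, 0.5, -3.5]
gripper_width: 0.0574
grasp_force: 75.3
```

Emit:
move_arm(claw=[0.55,0.55,0.55,0.55,0.55], travel=[[0,0,0],[0,0,0],[0,0,0],[0,0,0],[0,0,0]], yaw=[0,0,0,0,0])

```text
clock: 33.78
tool_pos: [0.6483, 0.0097, 0.003]
eef_rot: [0.001, 0.709, 0.705, 0.001]
contact_force: [-1.1, 0.0, 6.1]
gripper_width: 0.0573
grasp_force: 76.3
```

Emit:
move_arm(claw=[0.55,0.55,0.55,0.55,0.55], travel=[[0,0,-5],[0,0,-30],[0,0,-50],[0,0,-40],[0,0,-10]], yaw=[0,0,0,0,0])

```text
clock: 34.4
tool_pos: [0.6487, 0.0097, 0.1392]
eef_rot: [0.002, 0.709, 0.705, 0.002]
contact_force: [-0.1, 0.3, -5.9]
gripper_width: 0.0574
grasp_force: 76.8
```

Emit:
move_arm(claw=[0.55,0.55,0.55,0.55,0.55], travel=[[20.9,-12,0],[35,-20.2,0],[41.8,-24.1,0],[41.8,-24.1,0],[41.8,-24.1,0]], yaw=[0,0,0,0,0])

```text
clock: 35.02
tool_pos: [0.5413, 0.1933, 0.1326]
eef_rot: [-0.001, 0.709, 0.705, -0.002]
contact_force: [1.2, 1.2, -4.1]
gripper_width: 0.0575
grasp_force: 76.6
```

Emit:
move_arm(claw=[0.55,0.55,0.55,0.55,0.55], travel=[[41.8,-24.1,0],[41.8,-24.1,0],[35,-20.2,0],[20.9,-12,0],[13.8,-7.6,0]], yaw=[0,0,0,0,0])

```text
clock: 35.65
tool_pos: [0.4546, 0.3463, 0.1331]
eef_rot: [-0.001, 0.709, 0.706, -0.002]
contact_force: [-0.2, -1.4, -4.9]
gripper_width: 0.0575
grasp_force: 76.6
```

Emit:
move_arm(claw=[0.55,0.55,0.55,0.55,0.55], travel=[[0,0,0],[0,0,0],[0,0,0],[0,0,0],[0,0,0]], yaw=[0,0,0,0,0])

```text
clock: 36.28
tool_pos: [0.4573, 0.3451, 0.1362]
eef_rot: [0.0, 0.709, 0.705, 0.0]
contact_force: [-0.6, 0.7, -5.4]
gripper_width: 0.0573
grasp_force: 76.6
```

Run:
```python
from h import *
wlook(["weight_large","weight_small","hoop","follower","stand"],"w7")
```

```text
t 36.27 tcp [457.3 345.1 136.2] phi 89.61 tilt 0.000 0.000 w 57.3 [-0.6  0.7 -5.4]
cam [0.458 0.412 0.279]
weight_large 0.82 [180. 182. 322. 325.] [  457.7   345.5    30.3   159.8 15005. ]
hoop 0.88 [204. 142. 301. 201.] [ 456.4  348.3   32.4   64.7 1008. ]
follower 0.74 [217. 163. 285. 188.] [456.1 357.2  10.8  71.6  82. ]
stand 0.83 [184. 111. 318. 212.] [ 456.6  343.6   56.    15.  5664. ]
```

View pics/w7.png

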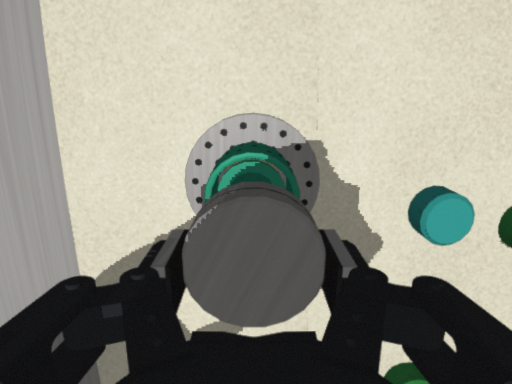

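The large weight is held level and about 1 mm off the pillar. I'm lowering it.

Emit:
move_arm(claw=[0.55,0.55,0.55,0.55,0.55], travel=[[-0.7,-1.1,15],[0,0,12],[0,0,6],[0,0,2],[0,0,1]], yaw=[0,0,0,0,0])

```text
clock: 37.2
tool_pos: [0.456, 0.3449, 0.1002]
eef_rot: [0.0, 0.709, 0.705, 0.0]
contact_force: [0.2, 0.5, -5.8]
gripper_width: 0.057
grasp_force: 76.6
```

Emit:
move_arm(claw=[0.55,0.55,0.55,0.55,0.55], travel=[[0,0,0.8],[0,0,0.5],[0,0,0.5],[0,0,0],[0,0,0]], yaw=[0,0,0,0,0])

```text
clock: 37.83
tool_pos: [0.4559, 0.3448, 0.0983]
eef_rot: [-0.0, 0.709, 0.705, 0.0]
contact_force: [-0.1, -0.7, -4.6]
gripper_width: 0.0575
grasp_force: 76.6
```

Emit:
move_arm(claw=[0.55,0.55,0.55,0.55,0.55], travel=[[0,0,0.4],[0,0,0.4],[0,0,0.3],[0,0,0],[0,0,0]], yaw=[0,0,0,0,0])

```text
clock: 38.45
tool_pos: [0.4559, 0.3448, 0.0972]
eef_rot: [-0.0, 0.709, 0.705, -0.0]
contact_force: [0.3, -0.3, -5.0]
gripper_width: 0.0575
grasp_force: 76.7
```

Emit:
move_arm(claw=[0.55,0.55,0.55,0.55,0.55], travel=[[0,0,0.3],[0,0,0.3],[0,0,0],[0,0,0],[0,0,0]], yaw=[0,0,0,0,0])

```text
clock: 39.08
tool_pos: [0.456, 0.3449, 0.0971]
eef_rot: [0.0, 0.709, 0.705, 0.0]
contact_force: [-1.6, -0.7, 0.6]
gripper_width: 0.0576
grasp_force: 77.0
```

Emit:
move_arm(claw=[0.75,0.8,0.9,1,1], travel=[[0,0,0],[0,0,0],[0,0,0],[0,0,0],[0,0,-15]], yaw=[0,0,0,0,0])

```text
clock: 39.7
tool_pos: [0.4552, 0.3443, 0.1106]
eef_rot: [-0.0, 0.709, 0.705, -0.001]
contact_force: [-0.4, 0.0, 0.5]
gripper_width: 0.0853
grasp_force: 0.0
```

Emit:
move_arm(claw=[1,1,1,1,1], travel=[[0,0,-45],[0,0,-50],[0,0,-30],[0,0,0],[0,0,0]], yaw=[0,0,0,0,0])

```text
clock: 40.33
tool_pos: [0.4557, 0.3447, 0.236]
eef_rot: [-0.0, 0.709, 0.705, -0.0]
contact_force: [0.2, -0.3, -0.6]
gripper_width: 0.0857
grasp_force: 0.0
```

Run:
```python
from h import *
wlook(["weight_large","weight_small","hoop","follower","stand"])
```

```text
t 40.33 tcp [455.7 344.7 236. ] phi 89.66 tilt -0.000 -0.000 w 85.7 [ 0.2 -0.3 -0.6]
cam [0.457 0.412 0.378]
weight_large 0.85 [220. 142. 289. 215.] [ 456.4  345.4   30.1  120.9 4067. ]
weight_small 0.28 [216. 142. 288. 216.] [ 456.5  345.4   30.1  120.9 4064. ]
hoop 0.74 [226. 131. 283. 158.] [457.2 358.2  28.4  64.8 313. ]
stand 0.71 [203. 109. 305. 192.] [ 456.5  343.8   56.    15.3 3249. ]
```

The large weight sits level on the pillar at (456.4,345.4). Last is the small weight.

Emit:
move_arm(claw=[1,1,1,1,1], travel=[[-54.8,-1.2,0],[-54.8,-1.2,0],[-54.8,-1.2,0],[-54.8,-1.2,0],[-54.8,-1.2,0]], yaw=[0,0,0,0,0])

```text
clock: 41.25
tool_pos: [0.4478, 0.0692, 0.2363]
eef_rot: [0.0, 0.709, 0.705, -0.0]
contact_force: [1.0, -0.3, -0.5]
gripper_width: 0.0853
grasp_force: 0.0
```

Emit:
move_arm(claw=[1,1,1,1,1], travel=[[-54.8,-1.2,10],[-54.8,-1.2,10],[-54.8,-1.2,0],[0,0,0],[0,0,0]], yaw=[0,0,0,0,0])

```text
clock: 41.88
tool_pos: [0.4436, -0.0933, 0.2164]
eef_rot: [-0.0, 0.709, 0.705, 0.0]
contact_force: [0.6, 0.2, -0.4]
gripper_width: 0.0854
grasp_force: 0.0
```

Run:
```python
from h import *
wlook(["weight_small"])
```

```text
t 41.88 tcp [443.6 -93.3 216.4] phi 89.62 tilt -0.000 0.000 w 85.4 [ 0.6  0.2 -0.4]
cam [ 0.445 -0.026  0.359]
```

Run:
```python
from h import *
s,P=wlook(["weight_small"])
m=(np.hypot(P[...,0]-.446,P[...,1]+.094)<.05)&(P[...,2]>.015)&(P[...,2]<.05)
print(topfit(P,m))
```

```text
t 41.98 tcp [443.8 -92.4 216.6] phi 89.75 tilt -0.000 0.000 w 85.6 [-0.1  0.2  0.8]
cam [ 0.445 -0.026  0.359]
weight_small 0.95 [233. 145. 280. 186.] [ 446.7  -94.4   22.    25.  1356. ]
[ 446.7  -94.4   22.    25.  1356. ]
```

Emit:
move_arm(claw=[1,1,1,1,1], travel=[[-2.2,2.2,30],[0,0,55],[0,0,55],[0,0,45],[0,0,20]], yaw=[0,0,0,0,0], force=60)

```text
clock: 42.7
tool_pos: [0.4442, -0.0941, 0.0083]
eef_rot: [-0.002, 0.708, 0.706, -0.001]
contact_force: [-0.2, -0.2, 0.2]
gripper_width: 0.0853
grasp_force: 0.0
```

Emit:
move_arm(claw=[1,1,1,0.3,0.3], travel=[[0,0,7],[0,0,3],[0,0,0],[0,0,0],[0,0,0]], yaw=[0,0,0,0,0])

```text
clock: 43.32
tool_pos: [0.4463, -0.0959, 0.0023]
eef_rot: [0.001, 0.709, 0.705, 0.0]
contact_force: [-0.4, -0.1, -0.1]
gripper_width: 0.0515
grasp_force: 0.0
```

Emit:
move_arm(claw=[0.3,0.3,0.3,0.3,0.3], travel=[[0,0,0],[0,0,0],[0,0,0],[0,0,0],[0,0,0]], yaw=[0,0,0,0,0])

```text
clock: 43.95
tool_pos: [0.4462, -0.096, 0.0026]
eef_rot: [0.001, 0.709, 0.705, 0.0]
contact_force: [-2.2, 0.4, 5.9]
gripper_width: 0.0419
grasp_force: 61.4
```

Emit:
move_arm(claw=[0.3,0.3,0.3,0.3,0.3], travel=[[0,0,-5],[0,0,-40],[0,0,-55],[0,0,-45],[20,0.5,-15]], yaw=[0,0,0,0,0])

```text
clock: 44.58
tool_pos: [0.4474, -0.0766, 0.1648]
eef_rot: [0.002, 0.71, 0.704, 0.001]
contact_force: [0.6, 0.8, -2.9]
gripper_width: 0.0421
grasp_force: 62.0
```

Emit:
move_arm(claw=[0.3,0.3,0.3,0.3,0.3], travel=[[45,1,0],[55,1,0],[55,1,0],[55,1,0],[55,1,0]], yaw=[0,0,0,0,0])

```text
clock: 45.2
tool_pos: [0.4525, 0.1909, 0.1609]
eef_rot: [-0.0, 0.709, 0.705, -0.0]
contact_force: [1.2, -0.3, -2.9]
gripper_width: 0.0419
grasp_force: 62.0
```

Emit:
move_arm(claw=[0.3,0.3,0.3,0.3,0.3], travel=[[55,1,0],[50,1,0],[35,1,0],[14,1,0],[0,0,0]], yaw=[0,0,0,0,0])

```text
clock: 45.82
tool_pos: [0.4577, 0.3432, 0.1607]
eef_rot: [-0.0, 0.709, 0.705, -0.001]
contact_force: [-0.0, -0.3, -3.4]
gripper_width: 0.042
grasp_force: 61.9
```

Emit:
move_arm(claw=[0.3,0.3,0.3,0.3,0.3], travel=[[0,0,0],[0,0,0],[0,0,0],[0,0,0],[0,0,0]], yaw=[0,0,0,0,0])

```text
clock: 46.45
tool_pos: [0.458, 0.3431, 0.1617]
eef_rot: [0.0, 0.709, 0.705, 0.0]
contact_force: [-0.3, -0.5, -2.9]
gripper_width: 0.0419
grasp_force: 61.9
```

Run:
```python
from h import *
s,P=wlook(["weight_small","weight_large"],"w8")
m=(np.hypot(P[...,0]-.456,P[...,1]-.344)<.026)&(P[...,2]>.165)&(P[...,2]<.2)
print(topfit(P,m))
m=(np.hypot(P[...,0]-.456,P[...,1]-.345)<.035)&(abs(P[...,2]-.1205)<.004)
print(topfit(P,m))
```

```text
t 46.45 tcp [458.  343.1 161.7] phi 89.65 tilt 0.000 0.000 w 41.9 [-0.3 -0.5 -2.9]
cam [0.459 0.41  0.304]
weight_small 0.97 [201. 197. 306. 308.] [ 458.6  344.1   22.3  183.7 7933. ]
weight_large 0.73 [200. 153. 297. 228.] [ 456.7  345.4   29.9  120.8 3689. ]
[456.  344.2  25.9 193.5 565. ]
[ 456.6  345.3   29.9  120.9 3708. ]
```

View pics/w8.png

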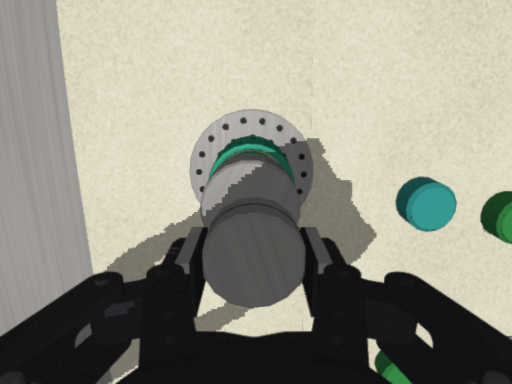

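The small weight is held level. I'm correcting by (-2.1, +1.2) mm and lowering it about 39 mm.

Emit:
move_arm(claw=[0.3,0.3,0.3,0.3,0.3], travel=[[1.2,-2.1,15],[0,0,12],[0,0,6],[0,0,2],[0,0,1]], yaw=[0,0,0,0,0])

```text
clock: 47.22
tool_pos: [0.456, 0.3444, 0.1257]
eef_rot: [0.0, 0.709, 0.705, 0.0]
contact_force: [0.5, 0.2, -3.6]
gripper_width: 0.0416
grasp_force: 61.9
```

Emit:
move_arm(claw=[0.3,0.3,0.3,0.3,0.3], travel=[[0,0,0.8],[0,0,0.5],[0,0,0.4],[0,0,0],[0,0,0]], yaw=[0,0,0,0,0])

```text
clock: 47.85
tool_pos: [0.4559, 0.3444, 0.124]
eef_rot: [-0.0, 0.709, 0.705, 0.0]
contact_force: [-0.6, -1.1, -3.6]
gripper_width: 0.0418
grasp_force: 62.0
```

Run:
```python
from h import *
wlook(["weight_small","weight_large"])
```

```text
t 47.85 tcp [455.9 344.4 124. ] phi 89.66 tilt -0.000 0.000 w 41.8 [-0.6 -1.1 -3.6]
cam [0.457 0.411 0.266]
weight_small 0.75 [200. 197. 307. 309.] [ 456.2  345.4   22.5  146.  7945. ]
weight_large 0.91 [195. 167. 310. 225.] [ 456.9  352.4   28.3  120.7 2560. ]
```

Centred. I'll take the last millimetre in small steps.

Emit:
move_arm(claw=[0.3,0.3,0.3,0.3,0.3], travel=[[0,0.2,0.4],[0,0,0.4],[0,0,0.3],[0,0,0],[0,0,0]], yaw=[0,0,0,0,0])

```text
clock: 48.62
tool_pos: [0.4561, 0.3444, 0.1228]
eef_rot: [0.0, 0.709, 0.705, 0.0]
contact_force: [0.2, 0.4, -3.5]
gripper_width: 0.0419
grasp_force: 62.0
```

Emit:
move_arm(claw=[0.3,0.3,0.3,0.3,0.3], travel=[[0,0,0.3],[0,0,0.2],[0,0,0],[0,0,0],[0,0,0]], yaw=[0,0,0,0,0])

```text
clock: 49.25
tool_pos: [0.4562, 0.3445, 0.1226]
eef_rot: [0.0, 0.709, 0.705, 0.0]
contact_force: [-1.1, -0.4, 0.7]
gripper_width: 0.0424
grasp_force: 62.3
```

The weight is supported now, so I let go and back off.

Emit:
move_arm(claw=[0.6,0.7,0.9,1,1], travel=[[0,0,0],[0,0,0],[0,0,0],[0,0,0],[0,0,-15]], yaw=[0,0,0,0,0])

```text
clock: 49.88
tool_pos: [0.4554, 0.3439, 0.1363]
eef_rot: [-0.0, 0.709, 0.705, -0.001]
contact_force: [-1.2, 0.3, -0.3]
gripper_width: 0.0856
grasp_force: 0.0
```

Emit:
move_arm(claw=[1,1,1,1,1], travel=[[0,0,-45],[0,0,-50],[0,0,-20],[0,0,0],[0,0,0]], yaw=[0,0,0,0,0])

```text
clock: 50.5
tool_pos: [0.4559, 0.3442, 0.2513]
eef_rot: [-0.0, 0.709, 0.705, -0.001]
contact_force: [0.8, 0.3, -0.5]
gripper_width: 0.0856
grasp_force: 0.0
```

Run:
```python
from h import *
wlook(["weight_small","weight_large","hoop","stand"])
s=r.snapshot("scene"); P=cloud(s); cv2.imwrite("pics/end.png",cv2.resize(s["color"][120:310,130:480],None,fx=2.2,fy=2.2))
for n in "jar bowl spatula weight_small weight_large hoop".split():
    for c in r.cut_out(n,"scene")[:1]: print(n,topfit(P,c["region"]))
```

```text
t 50.50 tcp [455.9 344.2 251.3] phi 89.66 tilt -0.000 -0.001 w 85.6 [ 0.8  0.3 -0.5]
cam [0.457 0.411 0.394]
weight_small 0.89 [228. 150. 284. 208.] [ 456.7  346.1   21.8  144.9 2266. ]
weight_large 0.89 [219. 139. 287. 202.] [ 456.6  345.5   29.9  121.1 1169. ]
hoop 0.57 [222. 129. 285. 159.] [457.4 354.4  30.9  64.7 344. ]
stand 0.92 [205. 106. 300. 186.] [ 456.7  344.2   55.6   15.1 2886. ]
jar [ 646.5 -228.8   24.8   68.3  106. ]
bowl [ 605.7 -445.5   57.1   46.5  101. ]
spatula [856.4 122.3  59.   20.4 244. ]
weight_small [458.7 344.1  23.  145.5 193. ]
weight_large [459.2 344.   29.8 121.3 125. ]
hoop [462.2 345.2  32.   64.2  75. ]
```

View pics/end.png

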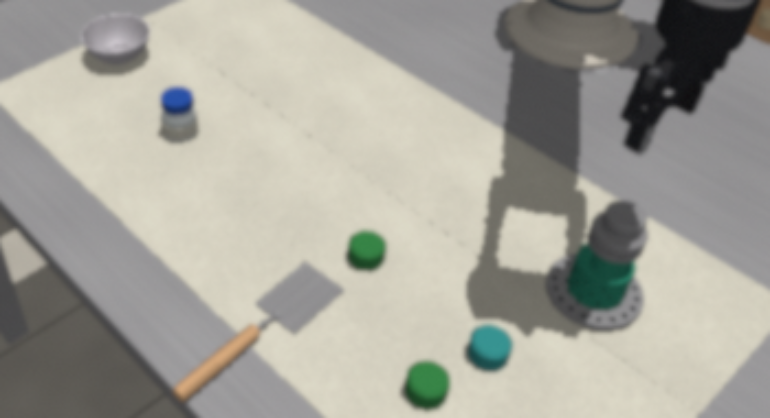

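The stack stands upright on the stand at (600,260), the gripper is clear of it, and the jar (178,115), bowl (115,40) and spatula (260,330) haven't moved. Handing in.

```bash
python3 -c "
from workcell import r
print(r.job_done())"
```

```text
the job is handed in; nothing more can be done
None
```

The cheese, hoop, follower, large weight and small weight are stacked in that order on the draining stand, upright and centred to within about 2 mm. Everything is released, the jar, bowl and spatula are where they were, and the job was handed in at about 51 s.

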